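Turn the rotary bin under the chute and tip the escutcheons in

TASK

Two chromed escutcheons lie in the orange tilting bin above the chute. Turn the rotary bin until the compartment that already holds an escutcheon is squarely under the chute, then lift the tilting bin by its handle so that both slide down and join it. Lower the tilting bin back down onto its shelf without letting it drop, and let go; the pawl, spring housing and bump stop stay in the rotary bin, in other compartments.

Things in the scene. Friction and masses are not known exactly. Their poses are not given: they have to be found in the camera images.
- drop_point (a point): Point on the rotary bin's floor where parts from the chute land: 80 mm from the rotary bin's axis straight towards the chute, 18 mm above the bench. It is fixed to the filling station and does not turn with the rotary bin. Its y axis is level and points from the rotary bin's axis up the chute to the tilting bin; its x axis runs along the tilting bin's hinge; z is up.
- chute_end (a point): Middle of the chute's lower end, on its sliding face, 110 mm from the rotary bin's axis, 97 mm above the bench; axes as drop_point. The chute is a fixed steel trough, 124 mm wide over its 39 mm high side walls (they reach 200 mm above the bench), rising at 40 degrees along +y to 192 mm from the axis and 167 mm above the bench.
- shelf_top (a point): Middle of the top face of the fixed plywood riser shelf that carries the tilting bin, 166 mm above the bench, 312 mm from the rotary bin's axis; axes as drop_point. The shelf measures 300 mm (x) by 235 mm (y), 18 mm thick, on four legs; the tilting bin lies in the middle of its x.
- carousel_axis (a point): Rotary bin: a round grey steel tray, 280 mm across. It turns either way without stops on a vertical axis and stays where it is left (about 1 N at a knob turns it). This point: on the axis, at the floor, 18 mm above the bench. Rim and four dividers are 42 mm tall (tops at 60 mm); the dividers lie along this point's +x, +y, -x, -y and turn with it. Hub 32 mm across, top at 73 mm.
- knob0 (a point): Turning knob 0 of the rotary bin: an upright black cylinder, 22 mm across and 32 mm tall, standing on the +x divider 120 mm from the axis, its foot level with the rim (60 mm above the bench) and its top 92 mm above the bench. This point is its centre. All four knobs are alike; they pass under the chute.
- knob1 (a point): Turning knob 1 of the rotary bin: an upright black cylinder, 22 mm across and 32 mm tall, standing on the +y divider 120 mm from the axis, its foot level with the rim (60 mm above the bench) and its top 92 mm above the bench. This point is its centre. All four knobs are alike; they pass under the chute.
- knob2 (a point): Turning knob 2 of the rotary bin: an upright black cylinder, 22 mm across and 32 mm tall, standing on the -x divider 120 mm from the axis, its foot level with the rim (60 mm above the bench) and its top 92 mm above the bench. This point is its centre. All four knobs are alike; they pass under the chute.
- knob3 (a point): Turning knob 3 of the rotary bin: an upright black cylinder, 22 mm across and 32 mm tall, standing on the -y divider 120 mm from the axis, its foot level with the rim (60 mm above the bench) and its top 92 mm above the bench. This point is its centre. All four knobs are alike; they pass under the chute.
- comp0 (a point): Middle of the floor of the compartment at 45 degrees in the frame of point carousel_axis, 81 mm from the axis. It turns with the rotary bin.
- comp1 (a point): Middle of the floor of the compartment at 135 degrees in the frame of point carousel_axis, 81 mm from the axis. It turns with the rotary bin.
- comp2 (a point): Middle of the floor of the compartment at 225 degrees in the frame of point carousel_axis, 81 mm from the axis. It turns with the rotary bin.
- comp3 (a point): Middle of the floor of the compartment at 315 degrees in the frame of point carousel_axis, 81 mm from the axis. It turns with the rotary bin.
- bin_handle (a point): Middle of the tilting bin's handle: a round steel bar 12 mm thick, 92 mm clear between its brackets, along the x axis of drop_point, 55 mm behind the bin's back wall (49 mm clear gap). Bin down: 209 mm above the bench, 43 mm above the shelf, 18 mm below the bin's rim. It can be pinched from above and swings with the bin about bin_hinge on a radius of 190 mm, turning in the fingers.
- bin_hinge (a point): Middle of the tilting bin's hinge line, at its open front edge above the top of the chute, 192 mm from the rotary bin's axis, 167 mm above the bench. The bin is an orange pressed-steel scoop, 112 mm wide, 130 mm long, 60 mm tall, open at the top and front, flat on the shelf when down. It weighs 0.55 kg; lifting the handle takes about 3 N, and it falls back down if let go.
- tilt_bin (a joint): Tilt of the orange bin in rad: 0 flat on the shelf, growing as the handle at its back is lifted, up to its stop at 0.90. Escutcheons begin to slide out at 0.23 to 0.36 and slide out well at 0.7 or more.
- esc_a_mid (a point): Centre of an escutcheon lying in the tilting bin: a chromed oval plate with an oval recess, 88 mm long (its x), 50 mm wide, 10 mm thick, 90 g; chrome slides easily on the bin and the chute.
- esc_b_mid (a point): Centre of the second escutcheon lying in the tilting bin, the same as the first.
- esc_c_mid (a point): Centre of the third escutcheon, the same as the others; it lies in one of the four compartments of the rotary bin (which one varies) and marks where the others belong.
- pawl_mid (a point): Centre of the blued steel latch pawl, flat and hook-shaped, 88 mm long and 12 mm thick, in another compartment of the rotary bin.
- housing_mid (a point): Centre of the brass detent spring housing, a flanged round cup 60 mm across and 40 mm tall, in another compartment.
- stop_mid (a point): Centre of the black rubber bump stop, round, 62 mm across and 38 mm tall, in another compartment.
Mind the look-alikes: they are no part of the job. Leave any yellow look-alike of the part that bears esc_a_mid alone.

How it is judged:
By the outcome, as a careful person would: the job done as asked, in the order asked, and still so for the second after the job is handed in, with the robot touching nothing.
It also fails if it takes over 67 s, if anything falls off the work surface, if the arm or the gripper's body presses on something with over 40 N, if the wrist force passes 120 N, or if a joint passes its speed limit or range.

ROBOT

A 7-joint arm with a two-finger parallel gripper is mounted at the origin on the work surface. World frame = base frame: x ahead of the robot, y to its left, z up, the work surface at z = 0. Lengths are in m, angles in rad, forces in N, time in s.
With the tool pointing down it reaches from about 0.4 to 0.85 m from the base axis. Payload 10.4 kg.
Tool frame: the origin (TCP) lies at the very end of the fingers, on their centre line; the grasp point (between the pads) lies r.hold_point_z behind it (r.hold_point_z is the distance from the TCP to the grasp point, in m); z points along the fingers, y is the direction in which the jaws open and shut (so a half turn about z gives the same grasp; the last joint's range is limited). The gripper opens to 87 mm and grips with 3 to 60 N. Pads are 19 mm wide; open, the fingers measure 117 mm over their backs; the gripper's body (75 mm by 190 mm) begins 51 mm behind the grasp point.
Start: joints at [-1.351, 0.332, -0.065, 1.46, 0.022, 1.35, -0.088], TCP at [0.15, 0.607, 0.223] pointing down, gripper open.
Joint ranges: [-2.6, 2.6], [-0.5, 2.12], [-1.47, 1.34], [0.16, 2.42], [-1.27, 4.41], [0.06, 2.06], [-2.6, 2.6]. Speed limits (rad/s): [2.22, 2.22, 2.79, 2.79, 3.14, 3.14, 3.14].

INTERFACE

Orientations are given as a unit quaternion [x, y, z, w].
In Python, from bench import r gives the robot as it stands.
- The arm moves only by the tool send_rows, never from a script. Its argument "commands" is a list of rows, each a list of 7 numbers: the shift along the world's x, y, z normalised to -1 to 1, where 1 is 0.03 m, then the turn, a rotation vector about the world's x, y, z normalised to -1 to 1, where 1 is 5 degrees, then the gripper command: -1 is fully open, 1 is shut, values between are in proportion. In form: [[tx, ty, tz, ax, ay, az, jaw], ...]. A call has 1 to 10 rows; each row shifts and turns the pose as measured when the row begins; what a row does not reach is not made up. A row lasts 1/12 s, in which the tool goes at most 41.7 mm and 7.16 degrees, less where a joint would pass 70% of its speed; a pose out of reach is approached as far as the arm can. A call with a number of a shift or a turn outside -1 to 1 is refused whole. A call with a gripper value outside its range is refused whole. The fingers move at their own pace and stop on an object; "grip_force" is the grip in N (left out, the last holds). Time passes only in rows, so rows that do not move let the fingers close. It gives the time, the measured TCP pose, the force and the opening at its end, in the units of the state.
- r.read_state(): the state, without advancing time (a new reading comes with each control period).
- r.camera(name): name is "side" or "top" or "wrist"; returns the picture (420x560x3 uint8, blue, green, red); there is no depth.
- r.calibration(name): a dict with "K" (3x3 intrinsics, pixels), "R" (3x3) and "t" (3): a world point X has camera coordinates R X + t; the wrist camera has in their place "mount" (4x4, takes a point from camera to tool coordinates, whose origin is the TCP and whose axes are the flange's). Camera axes: x right, y down, z forward; pixel columns grow to the right and rows downward; lengths in m; the calibration is good to about 2 mm. A picture is of the moment at which its call begins: read the wrist's pose just before it. calibration takes no time and is no camera call.
- r.close_job(): hands the job in, once; it reports no verdict.
The state is a dict: "time": time; "joint_positions": joint angles; "joint_vel": joint speeds; "joint_torque": joint torques, N m; "ee_pos": TCP position; "eef_rot": TCP orientation; "ft_force": force on the tool from outside, world axes, zero at the start; "torque": the same for the moment, N m; "width": finger opening in m.
Only numpy, scipy, OpenCV 4.12 (cv2) and the standard library are available. Lean on these libraries where they do the work, as an engineer would, in place of code of your own. Each camera call takes 0.05 s, during which the arm holds its last target.

## Working session

There is one attempt and no reset: what is moved stays moved. The work goes in short steps, Python scripts to look and compute and a tool call to move; the robot and the scene stay as the last step left them, time stands still between calls to the robot, and variables do not carry over. Pictures are saved under pics/ and viewed, and the job is handed in when it is done.

Besides the shell and the picture viewer there is one more tool, called as a command line: name --pt "numbers of a row" for each row, then --argument value for the rest. send_rows: Moves the arm, as the interface text tells. Scaled input: -1 to 1 covers 0.03 m each way for a shift and 5 degrees each way for a turn. Its arguments: {"type":"object","properties":{"commands":{"type":"array"},"grip_force":{"type":"number"}},"required":["commands"]}

```bash
mkdir -p pics; ls
python3 - <<'E'
from bench import r
import cv2
s=r.read_state(); print(s['time'],s['ee_pos'],s['eef_rot'],s['width'],r.hold_point_z)
for n in("top","side"):
    cv2.imwrite(f"pics/{n}0.png",r.camera(n)); c=r.calibration(n); print(n,c)
print(r.calibration("wrist"))
E
```

```text
pics
0.0 [0.15017948 0.60627208 0.2217353 ] [ 1.21084914e-01  9.92641882e-01 -7.31864148e-04 -5.45093382e-05] 0.08743680827862306 0.0187
top {'K': array([[534.16960524,   0.        , 279.47343353],
       [  0.        , 534.16960524, 207.94602755],
       [  0.        ,   0.        ,   1.        ]]), 'R': array([[-0.02879763, -0.99952454, -0.01101795],
       [-0.98460304,  0.03026553, -0.17216518],
       [ 0.17241679,  0.00589036, -0.98500647]]), 't': array([0.08606491, 0.55892142, 1.07276545])}
side {'K': array([[414.5620496 ,   0.        , 277.57884979],
       [  0.        , 414.5620496 , 214.45720901],
       [  0.        ,   0.        ,   1.        ]]), 'R': array([[-9.99817349e-01, -1.26196808e-02,  1.43531072e-02],
       [-1.91031558e-02,  6.37049181e-01, -7.70586407e-01],
       [ 5.80919331e-04, -7.70719848e-01, -6.37173899e-01]]), 't': array([0.51691689, 0.06476415, 1.19293695])}
{'K': array([[377.82852247,   0.        , 279.59300705],
       [  0.        , 377.82852247, 204.69029192],
       [  0.        ,   0.        ,   1.        ]]), 'mount': array([[-1.15379252e-03, -9.61995695e-01, -2.73062175e-01,
         7.53125093e-02],
       [ 9.99999334e-01, -1.11941889e-03, -2.81677954e-04,
         6.22754741e-04],
       [-3.46979783e-05, -2.73062318e-01,  9.61996346e-01,
        -1.62707028e-01],
       [ 0.00000000e+00,  0.00000000e+00,  0.00000000e+00,
         1.00000000e+00]])}
```

View pics/top0.png

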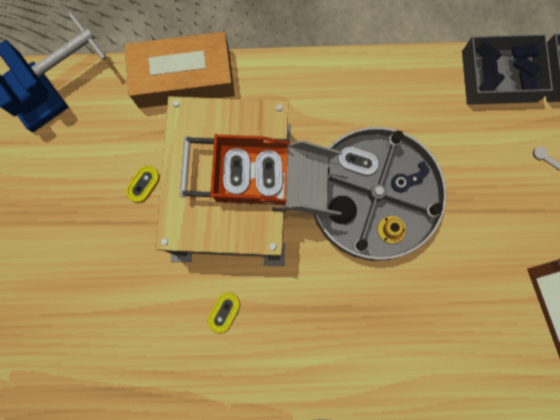

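View pics/side0.png

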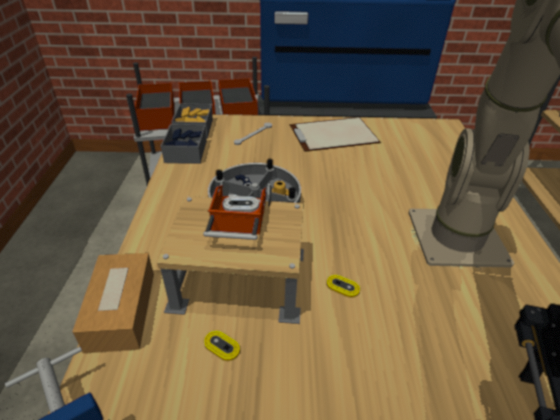

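Top view: hub at about (379,190), knobs at about (397,137), (435,210), (362,244), and the fourth hidden under or near the chute's dark spot at (342,209). The escutcheon in the tray is at (358,160), the pawl at (408,180), the housing at (392,229) and the bump stop at (342,209). The handle is at (185,167). The yellow look-alikes at (143,184) and (224,313) lie on the bench and stay there. I'll enlarge to check.

```bash
cat > h.py <<'E'
import numpy as np, cv2
from bench import r
def ray(n,uv,z):
    c=r.calibration(n);R,t=c['R'],c['t']
    o=-R.T@t; d=R.T@np.linalg.solve(c['K'],[uv[0],uv[1],1]); return o+d*(z-o[2])/d[2]
def proj(n,X):
    c=r.calibration(n);p=c['K']@(c['R']@np.asarray(X)+c['t']);return p[:2]/p[2]
E
python3 - <<'E'
import cv2
a=cv2.imread('pics/top0.png')[90:270,155:455]
a=cv2.resize(a,None,fx=2.6,fy=2.6,interpolation=cv2.INTER_CUBIC);cv2.imwrite('pics/topz.png',a)
from h import *
im=cv2.imread('pics/top0.png')
for n,uv,z in [('hub',(379,190),.073),('k',(397,137),.092),('k',(435,210),.092),('k',(362,244),.092),('h',(185,167),.209),('esc',(358,160),.028),('s1',(176,104),.166),('s2',(279,107),.166),('s3',(164,242),.166),('s4',(276,247),.166)]:
    print(n,ray('top',uv,z).round(4))
E
```

```text
hub [ 0.5883 -0.137   0.073 ]
k [ 0.6946 -0.1772  0.092 ]
k [ 0.5399 -0.2433  0.092 ]
k [ 0.4758 -0.093   0.092 ]
h [0.6143 0.2385 0.209 ]
esc [ 0.6653 -0.1039  0.028 ]
s1 [0.7524 0.2643 0.166 ]
s2 [0.7397 0.0639 0.166 ]
s3 [0.483  0.2854 0.166 ]
s4 [0.4675 0.0772 0.166 ]
```

View pics/topz.png

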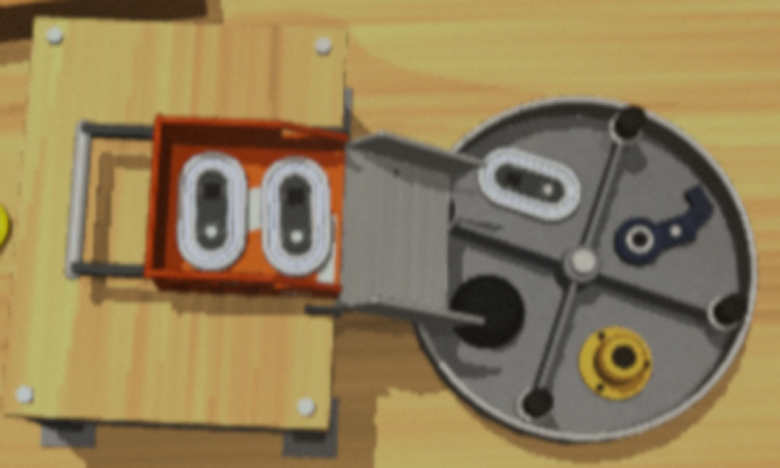

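The tray escutcheon is the white, chromed one at 23°, between dividers at about -21° and 68°. The chute points at about 86°, so the tray has to turn about +62°. I'll use the knob farthest from the chute, at (435,210). The arm goes over there first, staying high over the bin.

send_rows --pt "0.7 -0.35 0.4 0 0 -0.5 -1" --pt "0.7 -0.35 0.4 0 0 -0.5 -1" --pt "0.7 -0.35 0.4 0 0 -0.5 -1" --pt "0.7 -0.35 0.4 0 0 -0.5 -1" --pt "0.7 -0.35 0.4 0 0 -0.5 -1" --pt "0.7 -0.35 0.4 0 0 -0.5 -1" --pt "0.7 -0.35 0.4 0 0 -0.5 -1" --pt "0.7 -0.35 0.4 0 0 -0.5 -1" --pt "0.7 -0.35 0.4 0 0 -0.5 -1" --pt "0.7 -0.35 0.4 0 0 -0.5 -1"

```text
time: 0.93
ee_pos: [0.3765, 0.4862, 0.3517]
eef_rot: [0.352, 0.936, -0.001, -0.001]
ft_force: [0.7, -0.0, 0.2]
width: 0.0871
```

send_rows --pt "0.5 -0.75 0 0 0 -0.5 -1" --pt "0.5 -0.75 0 0 0 -0.5 -1" --pt "0.5 -0.75 0 0 0 -0.5 -1" --pt "0.5 -0.75 0 0 0 -0.5 -1" --pt "0.5 -0.75 0 0 0 -0.5 -1" --pt "0.5 -0.75 0 0 0 -0.5 -1" --pt "0.5 -0.75 0 0 0 -0.5 -1" --pt "0.5 -0.75 0 0 0 -0.5 -1" --pt "0.5 -0.75 0 0 0 -0.5 -1" --pt "0.5 -0.75 0 0 0 -0.5 -1"

```text
time: 1.77
ee_pos: [0.5482, 0.23, 0.3683]
eef_rot: [0.574, 0.819, 0.007, 0.003]
ft_force: [0.2, 0.2, 0.4]
width: 0.0872
```

send_rows --pt "0.1 -0.85 0 0 0 -0.5 -1" --pt "0.1 -0.85 0 0 0 -0.5 -1" --pt "0.1 -0.85 0 0 0 -0.5 -1" --pt "0.1 -0.85 0 0 0 -0.5 -1" --pt "0.1 -0.85 0 0 0 -0.5 -1" --pt "0.1 -0.85 0 0 0 -0.5 -1" --pt "0 -0.85 0 0 0 -0.5 -1" --pt "0 -0.85 0 0 0 -0.5 -1" --pt "0 -0.85 0 0 0 -0.5 -1" --pt "0 -0.85 0 0 0 -0.5 -1"

```text
time: 2.6
ee_pos: [0.5691, -0.0637, 0.3805]
eef_rot: [0.76, 0.65, 0.011, 0.008]
ft_force: [-0.2, 0.5, 0.8]
width: 0.0872
```

send_rows --pt "-0.2 -0.8 -0.4 0 0 -0.5 -1" --pt "-0.2 -0.8 -0.4 0 0 -0.5 -1" --pt "-0.2 -0.8 -0.4 0 0 -0.5 -1" --pt "-0.2 -0.8 -0.4 0 0 -0.5 -1" --pt "-0.2 -0.8 -0.4 0 0 -0.5 -1" --pt "0 0 0 0 0 0 -1" --pt "0 0 0 0 0 0 -1"

```text
time: 3.18
ee_pos: [0.5297, -0.2129, 0.3275]
eef_rot: [0.841, 0.54, 0.014, 0.013]
ft_force: [0.9, 1.2, -0.0]
width: 0.0867
```

```bash
cat >> h.py <<'E'
from scipy.spatial.transform import Rotation as Ro
def wT(s):
    T=np.eye(4);T[:3,:3]=Ro.from_quat(s['eef_rot']).as_matrix();T[:3,3]=s['ee_pos'];return T@r.calibration('wrist')['mount']
def wray(T,uv,z):
    d=T[:3,:3]@np.linalg.solve(r.calibration('wrist')['K'],[uv[0],uv[1],1]);o=T[:3,3];return o+d*(z-o[2])/d[2]
def wproj(T,X):
    p=r.calibration('wrist')['K']@(T[:3,:3].T@(np.asarray(X)-T[:3,3]));return p[:2]/p[2]
def st():
    s=r.read_state();m=Ro.from_quat(s['eef_rot']).as_matrix();print('t',round(s['time'],2),'p',s['ee_pos'].round(4),'jaw deg',np.degrees(np.arctan2(m[1,1],m[0,1])).round(1),'toolz',m[:,2].round(3),'F',np.round(s['ft_force'],1),'w',round(s['width'],4),'j7',round(s['joint_positions'][6],2));return s
E
python3 - <<'E'
from h import *
s=st();T=wT(s);cv2.imwrite('pics/w1.png',r.camera('wrist'));np.save('T1.npy',T)
for X in [(.587,-.136,.073),(.5399,-.2433,.092),(.4758,-.093,.092),(.6946,-.1772,.092)]: print(wproj(T,X).round(1))
E
```

```text
t 3.18 p [ 0.5297 -0.2129  0.3275] jaw deg -24.6 toolz [ 0.038 -0.006 -0.999] F [ 0.9  1.2 -0. ] w 0.0867 j7 -0.03
[290.2  82. ]
[292.3 194.2]
[172.6  88.4]
[404.8  73.5]
```

View pics/w1.png

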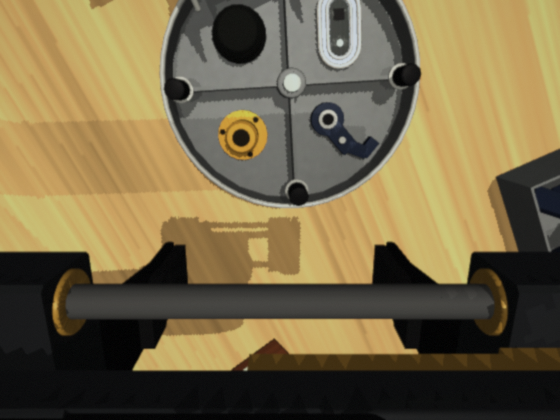

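Hub at (292,82) and knobs at (297,193), (177,89) and (408,74), close to what the top view predicted. Next I'll refine them from an enlarged crop.

Run:
```python
import cv2
a=cv2.imread('pics/w1.png')
b=cv2.hconcat([cv2.resize(a[y-30:y+30,x-30:x+30],(260,260),interpolation=cv2.INTER_CUBIC) for x,y in[(297,193),(177,89),(408,74)]])
cv2.imwrite('pics/kz.png',b)
```

```text
(no output)
```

View pics/kz.png

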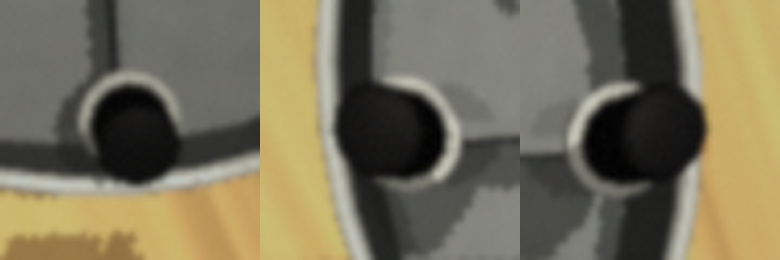

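Run:
```python
from h import *
T=np.load('T1.npy')
P={n:wray(T,uv,z) for n,uv,z in[('k2',(300,196),.092),('k3',(173.1,87.8),.092),('k1',(411.5,74),.092),('hub',(292,82),.073)]}
ax=(P['k1']+P['k3'])/2; print('axis',ax, 'd13',np.linalg.norm(P['k1']-P['k3']))
for n,p in P.items(): d=(p-ax)[:2]; print(n,p.round(4),np.hypot(*d).round(4),np.degrees(np.arctan2(d[1],d[0])).round(1))
```

```text
axis [ 0.58861796 -0.13656193  0.092     ] d13 0.2407165225493823
k2 [ 0.5466 -0.2487  0.092 ] 0.1197 -110.5
k3 [ 0.4766 -0.0927  0.092 ] 0.1204 158.6
k1 [ 0.7007 -0.1805  0.092 ] 0.1204 -21.4
hub [ 0.5887 -0.1368  0.073 ] 0.0003 -64.7
```

Run:
```python
from h import *
ax=np.array([.5886,-.1366])
Z=lambda x,y:(x/2.6+155-.3,y/2.6+90-.3)
for n,uv,z in[('handle ends mid',((82+72)/2,197),.209),('h1',(82,128),.209),('h2',(72,270),.209),('binback',(154,199),.227),('s12',(55,35),.166),('s',(323,45),.166),('s',(24,394),.166),('s',(306,406),.166)]:
    p=ray('top',Z(*uv),z);d=p[:2]-ax;print(n,p.round(4),np.hypot(*d).round(3),np.degrees(np.arctan2(d[1],d[0])).round(2))
```

```text
handle ends mid [0.6172 0.2397 0.209 ] 0.377 85.65
h1 [0.6674 0.2363 0.209 ] 0.381 78.07
h2 [0.565  0.2431 0.209 ] 0.38 93.55
binback [0.6094 0.1833 0.227 ] 0.321 86.29
s12 [0.7541 0.2645 0.166 ] 0.434 67.58
s [0.7397 0.064  0.166 ] 0.251 53.02
s [0.4845 0.2855 0.166 ] 0.435 103.86
s [0.4698 0.0839 0.166 ] 0.25 118.32
```

send_rows --pt "0.13 -0.3 -0.6 0.02 0.11 0.17 -1" --pt "0.13 -0.3 -0.7 0.02 0.11 0.17 -1" --pt "0.13 -0.3 -0.7 0.02 0.11 0.17 -1" --pt "0.13 -0.3 -0.7 0.02 0.11 0.17 -1" --pt "0 0 -0.7 0 0 0 -1" --pt "0 0 -0.7 0 0 0 -1" --pt "0 0 -0.7 0 0 0 -1" --pt "0 0 -0.7 0 0 0 -1" --pt "0 0 -0.3 0 0 0 -1" --pt "0 0 0 0 0 0 -1"

```text
time: 4.07
ee_pos: [0.5501, -0.2494, 0.1564]
eef_rot: [0.823, 0.568, 0.006, 0.002]
ft_force: [-0.2, -0.1, -0.3]
width: 0.0871
```

```bash
python3 -c "
from h import *
st()"
```

```text
t 4.07 p [ 0.5501 -0.2494  0.1564] jaw deg -20.8 toolz [ 0.012  0.004 -1.   ] F [-0.2 -0.1 -0.3] w 0.0871 j7 0.2
```

send_rows --pt "-0.1 0.02 -0.5 -0.02 0.06 0 -1" --pt "-0.1 0.02 -0.6 -0.02 0.06 0 -1" --pt "0 0 -0.6 0 0 0 -1" --pt "0 0 -0.6 0 0 0 -1" --pt "0 0 -0.4 0 0 0 -1" --pt "0 0 -0.2 0 0 0 -1" --pt "0 0 0 0 0 0 -1"

```text
time: 4.65
ee_pos: [0.5507, -0.2478, 0.0764]
eef_rot: [0.822, 0.57, 0.006, 0.004]
ft_force: [-0.7, 0.1, 0.1]
width: 0.087
```

```bash
python3 -c "
from h import *
st();cv2.imwrite('pics/w2.png',r.camera('wrist'))"
```

```text
t 4.65 p [ 0.5507 -0.2478  0.0764] jaw deg -20.5 toolz [ 0.014 -0.001 -1.   ] F [-0.7  0.1  0.1] w 0.087 j7 0.24
```

View pics/w2.png

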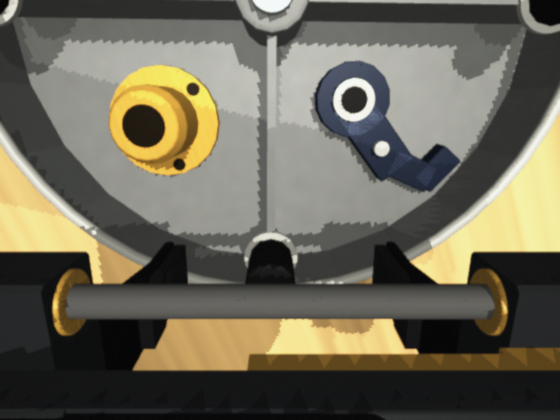

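The knob is between the fingers, at about (270,260). I'll go down a little and close.

send_rows --pt "-0.15 0 -0.3 0 0.1 0 -1" --pt "-0.1 0 -0.15 0 0 0 -1" --pt "0 0 0 0 0 0 1" --pt "0 0 0 0 0 0 1" --pt "0 0 0 0 0 0 1" --pt "0 0 0 0 0 0 1" --pt "0 0 0 0 0 0 1" --pt "0 0 0 0 0 0 1" --grip_force 12

```text
time: 5.37
ee_pos: [0.5449, -0.249, 0.0665]
eef_rot: [0.822, 0.57, 0.004, 0.004]
ft_force: [-0.4, -0.8, 0.6]
width: 0.0548
```

```bash
cat >> h.py <<'E'
AX=np.array([.5886,-.1366])
def kn():
    s=st();d=np.array(s['ee_pos'])[:2]-AX;print('r',np.hypot(*d).round(4),'ang',np.degrees(np.arctan2(d[1],d[0])).round(1))
E
python3 -c "
from h import *
kn()"
```

```text
t 5.37 p [ 0.5449 -0.249   0.0665] jaw deg -20.5 toolz [ 0.011 -0.002 -1.   ] F [-0.4 -0.8  0.6] w 0.0548 j7 0.25
r 0.1206 ang -111.2
```

send_rows --pt "0 0 0 0 0 0 1" --pt "0 0 0 0 0 0 1" --pt "0 0 0 0 0 0 1" --pt "0 0 0 0 0 0 1" --pt "0 0 0 0 0 0 1" --pt "0 0 0 0 0 0 1" --pt "0 0 0 0 0 0 1" --pt "0 0 0 0 0 0 1"

```text
time: 6.03
ee_pos: [0.5453, -0.2491, 0.0669]
eef_rot: [0.822, 0.57, 0.004, 0.004]
ft_force: [0.7, 0.3, 0.1]
width: 0.0216
```

```bash
python3 -c "
from h import *
kn()
p0=AX+.12*np.array([np.cos(np.radians(-111.2)),np.sin(np.radians(-111.2))])
for k in range(1,23):
    a=np.radians(-111.2+k*2.83);p=AX+.12*np.array([np.cos(a),np.sin(a)]);print(k,((p-p0)/.03).round(2),p.round(4));p0=p
"
```

```text
t 6.03 p [ 0.5453 -0.2491  0.0669] jaw deg -20.5 toolz [ 0.011 -0.002 -1.   ] F [0.7 0.3 0.1] w 0.0216 j7 0.25
r 0.1205 ang -111.1
1 [ 0.19 -0.07] [ 0.5508 -0.2505]
2 [ 0.19 -0.06] [ 0.5565 -0.2522]
3 [ 0.19 -0.05] [ 0.5622 -0.2537]
4 [ 0.19 -0.04] [ 0.568  -0.2548]
5 [ 0.2  -0.03] [ 0.5739 -0.2557]
6 [ 0.2  -0.02] [ 0.5798 -0.2563]
7 [ 0.2  -0.01] [ 0.5857 -0.2566]
8 [0.2 0. ] [ 0.5916 -0.2566]
9 [0.2  0.01] [ 0.5975 -0.2563]
10 [0.2  0.02] [ 0.6034 -0.2557]
11 [0.2  0.03] [ 0.6093 -0.2548]
12 [0.19 0.04] [ 0.6151 -0.2536]
13 [0.19 0.05] [ 0.6209 -0.2522]
14 [0.19 0.06] [ 0.6265 -0.2505]
15 [0.19 0.07] [ 0.6321 -0.2484]
16 [0.18 0.08] [ 0.6376 -0.2462]
17 [0.18 0.09] [ 0.6429 -0.2436]
18 [0.17 0.09] [ 0.6481 -0.2408]
19 [0.17 0.1 ] [ 0.6532 -0.2377]
20 [0.16 0.11] [ 0.6581 -0.2344]
21 [0.16 0.12] [ 0.6629 -0.2309]
22 [0.15 0.13] [ 0.6674 -0.2271]
```

Knob pinched at 21.6 mm (22 mm expected). Now I'll turn the tray along the arc.

send_rows --pt "0.19 -0.07 0 0 0.02 0.57 1" --pt "0.19 -0.06 0 0 0.02 0.57 1" --pt "0.19 -0.05 0 0 0.02 0.57 1" --pt "0.19 -0.04 0 0 0 0.57 1" --pt "0.2 -0.03 0 0 0 0.57 1"

```text
time: 6.45
ee_pos: [0.5739, -0.2563, 0.0669]
eef_rot: [0.742, 0.67, 0.002, 0.001]
ft_force: [-0.4, 0.2, 0.4]
width: 0.0219
```

```bash
python3 -c "
from h import *
kn()"
```

```text
t 6.45 p [ 0.5739 -0.2563  0.0669] jaw deg -5.8 toolz [ 0.005  0.001 -1.   ] F [-0.4  0.2  0.4] w 0.0219 j7 0.48
r 0.1206 ang -97.0
```

Tracking well.

send_rows --pt "0.2 -0.01 0 0 0 0.55 1" --pt "0.2 -0.01 0 0 0 0.55 1" --pt "0.2 0 0 0 0 0.55 1" --pt "0.2 0.01 0 0 0 0.55 1" --pt "0.2 0.02 0 0 0 0.55 1" --pt "0.2 0.03 0 0 0 0.55 1" --pt "0.19 0.04 0 0 0 0.55 1" --pt "0.19 0.05 0 0 0 0.55 1"

```text
time: 7.12
ee_pos: [0.6227, -0.2523, 0.0669]
eef_rot: [0.593, 0.805, 0.002, -0.001]
ft_force: [-1.3, 1.0, 1.3]
width: 0.0213
```

```bash
python3 -c "
from h import *
kn()"
```

```text
t 7.12 p [ 0.6227 -0.2523  0.0669] jaw deg 17.2 toolz [ 0.002  0.005 -1.   ] F [-1.3  1.   1.3] w 0.0213 j7 0.82
r 0.1206 ang -73.6
```

send_rows --pt "0.2 0.07 0 -0.02 0 0.57 1" --pt "0.19 0.08 0 -0.02 0 0.57 1" --pt "0.18 0.09 0 0 0 0.57 1" --pt "0.18 0.1 0 0 0 0.57 1" --pt "0.17 0.1 0 0 0 0.57 1" --pt "0.17 0.11 0 0 0 0.57 1" --pt "0.16 0.12 0 0 0 0.57 1" --pt "0.12 0.1 0 0 0 0.3 1" --pt "0 0 0 0 0 0 1"

```text
time: 7.87
ee_pos: [0.6655, -0.2292, 0.0669]
eef_rot: [0.424, 0.906, 0.0, -0.0]
ft_force: [0.4, 0.2, 1.1]
width: 0.0219
```

```bash
python3 -c "
from h import *
kn()
cv2.imwrite('pics/top2.png',cv2.resize(r.camera('top')[90:290,155:455],None,fx=2.6,fy=2.6))"
```

```text
t 7.87 p [ 0.6655 -0.2292  0.0669] jaw deg 39.8 toolz [-0.     0.001 -1.   ] F [0.4 0.2 1.1] w 0.0219 j7 1.13
r 0.1204 ang -50.3
```

View pics/top2.png

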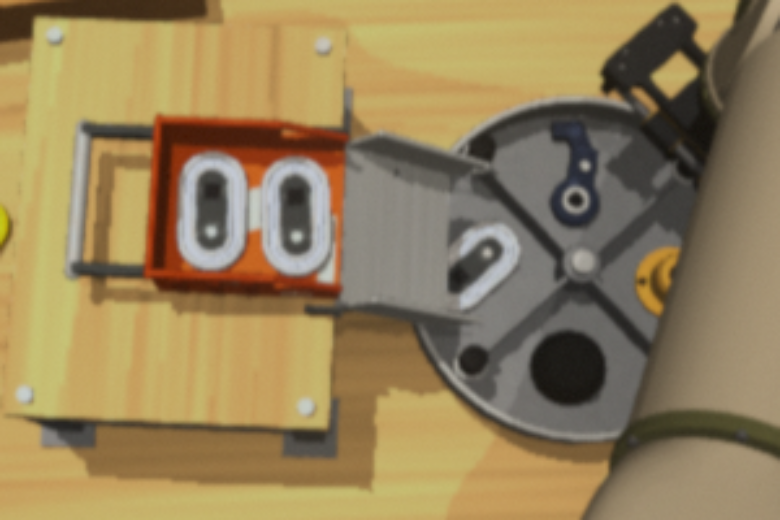

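The tray is about 1.3° short, so I'll nudge it on, release and rise.

send_rows --pt "0.06 0.06 0 0 0 0.2 1" --pt "0.04 0.04 0 0 0 0 1" --pt "0 0 0 0 0 0 1"

```text
time: 8.17
ee_pos: [0.6673, -0.2279, 0.0669]
eef_rot: [0.418, 0.908, -0.001, -0.001]
ft_force: [0.4, -0.3, 0.6]
width: 0.0215
```

```bash
python3 -c "
from h import *
kn()"
```

```text
t 8.17 p [ 0.6673 -0.2279  0.0669] jaw deg 40.6 toolz [-0.002 -0.001 -1.   ] F [ 0.4 -0.3  0.6] w 0.0215 j7 1.13
r 0.1205 ang -49.2
```

send_rows --pt "0 0 0 0 0 0 -1" --pt "0 0 0 0 0 0 -1" --pt "0 0 0 0 0 0 -1" --pt "0 0 0 0 0 0 -1" --pt "0 0 0 0 0 0 -1" --pt "0 0 0 0 0 0 -1" --pt "0 0 0 0 0 0 -1" --pt "0 0 0 0 0 0 -1" --pt "0 0 0 0 0 0 -1" --pt "0 0 0 0 0 0 -1"

```text
time: 9.0
ee_pos: [0.6667, -0.2273, 0.0663]
eef_rot: [0.419, 0.908, -0.0, -0.001]
ft_force: [0.5, 0.4, -0.0]
width: 0.0803
```

send_rows --pt "0 0 0.5 0 0 0 -1" --pt "0 0 0.8 0 0 0 -1" --pt "0 0 0.9 0 0 0 -1" --pt "0 0 0.9 0 0 0 -1" --pt "0 0 0.9 0 0 0 -1" --pt "0 0 0.9 0 0 0 -1" --pt "0 0 0.9 0 0 0 -1" --pt "0 0 0.9 0 0 0 -1" --pt "0 0 0.7 0 0 0 -1" --pt "0 0 0.4 0 0 0 -1"

```text
time: 9.83
ee_pos: [0.6617, -0.2257, 0.3063]
eef_rot: [0.419, 0.908, -0.001, -0.006]
ft_force: [0.4, -0.1, 0.3]
width: 0.0869
```

```bash
python3 -c "
from h import *
st()"
```

```text
t 9.83 p [ 0.6617 -0.2257  0.3063] jaw deg 40.4 toolz [-0.011  0.003 -1.   ] F [ 0.4 -0.1  0.3] w 0.0869 j7 1.09
```

send_rows --pt "0 0.6 0.1 0 0 0.5 -1" --pt "0 0.9 0 0 0 0.55 -1" --pt "-0.1 0.9 0 0 0 0.55 -1" --pt "-0.1 0.9 0 0 0 0.55 -1" --pt "-0.1 0.9 0 0 0 0.55 -1" --pt "-0.1 0.9 0 0 0 0.55 -1" --pt "-0.1 0.9 0 0 0 0.55 -1" --pt "-0.1 0.9 0 0 0 0.55 -1" --pt "-0.1 0.9 0 0 0 0.55 -1" --pt "-0.1 0.9 0 0 0 0.55 -1"

```text
time: 10.67
ee_pos: [0.6334, 0.0424, 0.3118]
eef_rot: [0.183, 0.983, -0.003, -0.002]
ft_force: [1.2, 0.1, 1.1]
width: 0.087
```

```bash
python3 -c "
from h import *
st()"
```

```text
t 10.67 p [0.6334 0.0424 0.3118] jaw deg 68.9 toolz [-0.005 -0.006 -1.   ] F [1.2 0.1 1.1] w 0.087 j7 1.12
```

send_rows --pt "-0.1 0.9 0 0 0 0.5 -1" --pt "-0.1 0.9 0 0 0 0.5 -1" --pt "-0.1 0.9 0 0 0 0.5 -1" --pt "-0.1 0.9 0 0 0 0.5 -1" --pt "-0.1 0.9 0 0 0 0.5 -1" --pt "0 0.8 0 0 0 0.4 -1" --pt "0 0.4 0 0 0 0.2 -1" --pt "0 0.2 0 0 0 0 -1" --pt "0 0 0 0 0 0 -1"

```text
time: 11.42
ee_pos: [0.6113, 0.241, 0.3089]
eef_rot: [0.03, 1.0, -0.003, -0.004]
ft_force: [-0.4, 0.4, -0.3]
width: 0.0873
```

```bash
python3 -c "
from h import *
s=st();T=wT(s);cv2.imwrite('pics/w3.png',r.camera('wrist'));np.save('T3.npy',T)
print(wproj(T,(.6165,.2395,.209)))
cv2.imwrite('pics/top3.png',r.camera('top'))"
```

```text
t 11.42 p [0.6113 0.241  0.3089] jaw deg 86.5 toolz [-0.007 -0.005 -1.   ] F [-0.4  0.4 -0.3] w 0.0873 j7 1.1
[277.90819067 213.50011367]
```

View pics/w3.png

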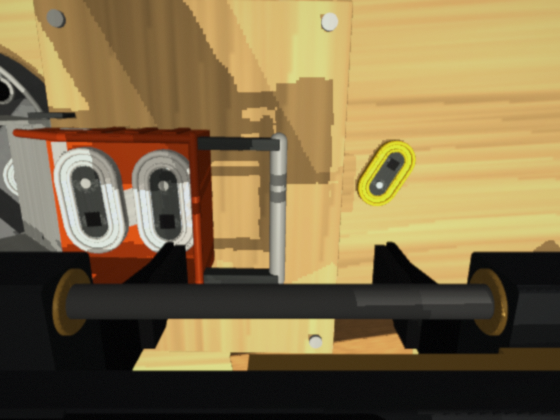

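View pics/top3.png

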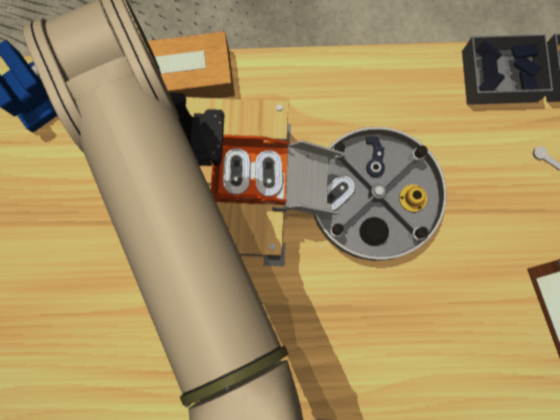

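send_rows --pt "0.1 0 -0.1 0 -0.05 0 -0.15" --pt "0.1 0 -0.1 0 -0.05 0 -0.15" --pt "0 0 -0.1 0 0 0 -0.15" --pt "0 0 -0.1 0 0 0 -0.15" --pt "0 0 -0.1 0 0 0 -0.15" --pt "0 0 -0.1 0 0 0 -0.15" --pt "0 0 -0.1 0 0 0 -0.15" --pt "0 0 0 0 0 0 -0.15" --grip_force 20

```text
time: 12.18
ee_pos: [0.6209, 0.2299, 0.2862]
eef_rot: [0.038, 0.999, -0.004, 0.002]
ft_force: [0.0, -0.7, -0.5]
width: 0.0513
```

```bash
python3 -c "
from h import *
s=st()
for uv in [(421,152),(421,233),(338,229),(340,147)]:
    p=ray('top',uv,.092)[:2]-AX; print(np.hypot(*p).round(3),np.degrees(np.arctan2(p[1],p[0])).round(1))
"
```

```text
t 12.18 p [0.6209 0.2299 0.2862] jaw deg 85.6 toolz [ 0.004 -0.009 -1.   ] F [ 0.  -0.7 -0.5] w 0.0513 j7 1.1
0.114 -50.4
0.121 -141.5
0.121 132.1
0.118 41.3
```

Tray confirmed: the wanted compartment is centred at about 86°, in line with the chute. Now down over the handle with the jaws half open.

send_rows --pt "-0.1 0.2 0 -0.1 0.0 0 -0.15" --pt "0 0.15 -0.3 0 0 0 -0.15" --pt "0 0 -0.5 0 0 0 -0.15" --pt "0 0 -0.5 0 0 0 -0.15" --pt "0 0 -0.5 0 0 0 -0.15" --pt "0 0 -0.4 0 0 0 -0.15" --pt "0 0 0 0 0 0 -0.15"

```text
time: 12.77
ee_pos: [0.6161, 0.2461, 0.2159]
eef_rot: [0.036, 0.999, -0.008, 0.003]
ft_force: [0.6, 0.4, -0.3]
width: 0.0501
```

```bash
python3 -c "
from h import *
s=st()"
```

```text
t 12.77 p [0.6161 0.2461 0.2159] jaw deg 85.9 toolz [ 0.006 -0.017 -1.   ] F [ 0.6  0.4 -0.3] w 0.0501 j7 1.08
```

send_rows --pt "0 -0.12 -0.4 0.1 0.0 0 -0.15" --pt "0 -0.1 -0.3 0.1 0 0 -0.15" --pt "0 0 -0.15 0 0 0 -0.15" --pt "0 0 0 0 0 0 -0.15"

```text
time: 13.1
ee_pos: [0.6153, 0.2419, 0.1893]
eef_rot: [0.035, 0.999, 0.001, 0.003]
ft_force: [0.4, 0.3, -0.2]
width: 0.0505
```

```bash
python3 -c "
from h import *
s=st();cv2.imwrite('pics/w4.png',r.camera('wrist'))"
```

```text
t 13.1 p [0.6153 0.2419 0.1893] jaw deg 86.0 toolz [ 0.005  0.002 -1.   ] F [ 0.4  0.3 -0.2] w 0.0505 j7 1.1
```

View pics/w4.png

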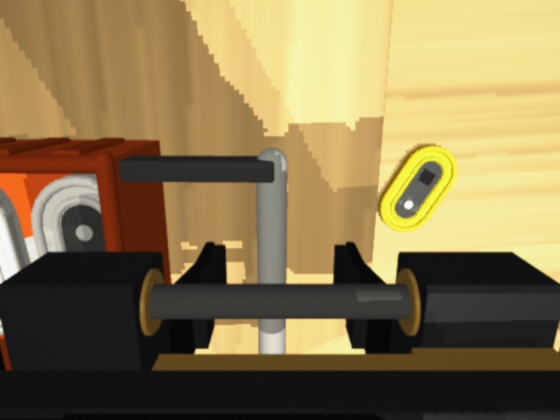

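The bar at col 272 lies between the fingers (215 and 345). Closing.

send_rows --pt "0 -0.1 0 0 0 0 1" --pt "0 0 0 0 0 0 1" --pt "0 0 0 0 0 0 1" --pt "0 0 0 0 0 0 1" --pt "0 0 0 0 0 0 1" --pt "0 0 0 0 0 0 1" --pt "0 0 0 0 0 0 1" --pt "0 0 0 0 0 0 1" --pt "0 0 0 0 0 0 1" --pt "0 0 0 0 0 0 1" --grip_force 20

```text
time: 13.98
ee_pos: [0.6168, 0.2385, 0.1933]
eef_rot: [0.035, 0.999, 0.001, 0.005]
ft_force: [-0.1, -0.2, 0.6]
width: 0.0109
```

```bash
python3 -c "
from h import *
s=st()"
```

```text
t 13.98 p [0.6168 0.2385 0.1933] jaw deg 86.0 toolz [ 0.01   0.002 -1.   ] F [-0.1 -0.2  0.6] w 0.0109 j7 1.1
```

```bash
python3 -c "
from h import *
u=np.array([np.cos(np.radians(85.9)),np.sin(np.radians(85.9))])
f0=np.radians(12.77)
P=lambda t:np.array([*( .19*(np.cos(f0+t)-np.cos(f0))*u),.19*(np.sin(f0+t)-np.sin(f0))])
for t in np.arange(.04,.84,.04): print(round(t,2),((P(t)-P(t-.04))/.03).round(2),(P(t)+[.6168,.2385,.1933]).round(4))
"
```

```text
0.04 [-0.   -0.06  0.25] [0.6167 0.2367 0.2007]
0.08 [-0.01 -0.07  0.24] [0.6165 0.2346 0.208 ]
0.12 [-0.01 -0.08  0.24] [0.6163 0.2322 0.2152]
0.16 [-0.01 -0.09  0.24] [0.6162 0.2295 0.2223]
0.2 [-0.01 -0.1   0.23] [0.6159 0.2265 0.2293]
0.24 [-0.01 -0.11  0.23] [0.6157 0.2232 0.2361]
0.28 [-0.01 -0.12  0.22] [0.6155 0.2197 0.2429]
0.32 [-0.01 -0.13  0.22] [0.6152 0.2159 0.2495]
0.36 [-0.01 -0.13  0.21] [0.6149 0.2119 0.2559]
0.4 [-0.01 -0.14  0.21] [0.6146 0.2076 0.2621]
0.44 [-0.01 -0.15  0.2 ] [0.6143 0.2031 0.2682]
0.48 [-0.01 -0.16  0.2 ] [0.6139 0.1983 0.2741]
0.52 [-0.01 -0.17  0.19] [0.6136 0.1933 0.2798]
0.56 [-0.01 -0.17  0.18] [0.6132 0.188  0.2853]
0.6 [-0.01 -0.18  0.18] [0.6128 0.1826 0.2906]
0.64 [-0.01 -0.19  0.17] [0.6124 0.1769 0.2956]
0.68 [-0.01 -0.2   0.16] [0.612  0.171  0.3005]
0.72 [-0.01 -0.2   0.15] [0.6115 0.165  0.3051]
0.76 [-0.01 -0.21  0.14] [0.6111 0.1588 0.3094]
0.8 [-0.02 -0.21  0.14] [0.6106 0.1524 0.3135]
```

send_rows --pt "0 -0.06 0.25 0 0 0 1" --pt "-0.01 -0.07 0.24 0 0 0 1" --pt "-0.01 -0.08 0.24 0 0 0 1" --pt "-0.01 -0.09 0.24 0 0 0 1"

```text
time: 14.32
ee_pos: [0.6161, 0.2298, 0.222]
eef_rot: [0.034, 0.999, 0.001, 0.005]
ft_force: [3.9, 0.7, -4.1]
width: 0.0109
```

```bash
python3 -c "
from h import *
s=st()"
```

```text
t 14.32 p [0.6161 0.2298 0.222 ] jaw deg 86.1 toolz [ 0.009  0.002 -1.   ] F [ 3.9  0.7 -4.1] w 0.0109 j7 1.11
```

send_rows --pt "-0.01 -0.1 0.23 0 0 0 1" --pt "-0.01 -0.11 0.23 0 0 0 1" --pt "-0.01 -0.12 0.22 0 0 0 1" --pt "-0.01 -0.13 0.22 0 0 0 1" --pt "-0.01 -0.13 0.21 0 0 0 1" --pt "-0.01 -0.14 0.21 0 0 0 1"

```text
time: 14.82
ee_pos: [0.6143, 0.2057, 0.267]
eef_rot: [0.034, 0.999, 0.002, 0.005]
ft_force: [3.3, 0.6, -4.6]
width: 0.0112
```

```bash
python3 -c "
from h import *
s=st();cv2.imwrite('pics/top4.png',cv2.resize(r.camera('top')[90:290,155:455],None,fx=2.6,fy=2.6))"
```

```text
t 14.82 p [0.6143 0.2057 0.267 ] jaw deg 86.1 toolz [ 0.011  0.003 -1.   ] F [ 3.3  0.6 -4.6] w 0.0112 j7 1.14
```

View pics/top4.png

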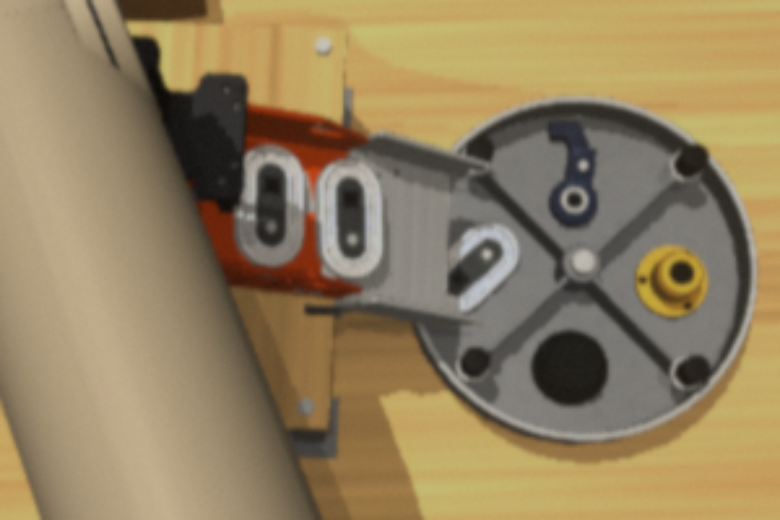

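Both escutcheons are sliding: one is on the chute edge at (350,220), the other follows at (270,205). I'll keep lifting.

send_rows --pt "-0.01 -0.15 0.2 0 0 0 1" --pt "-0.01 -0.16 0.2 0 0 0 1" --pt "-0.01 -0.17 0.19 0 0 0 1" --pt "-0.01 -0.17 0.18 0 0 0 1" --pt "-0.01 -0.18 0.18 0 0 0 1" --pt "-0.01 -0.19 0.17 0 0 0 1" --pt "-0.01 -0.2 0.16 0 0 0 1"

```text
time: 15.45
ee_pos: [0.6113, 0.1648, 0.3092]
eef_rot: [0.035, 0.999, 0.001, 0.004]
ft_force: [1.5, 1.1, -4.5]
width: 0.0116
```

```bash
python3 -c "
from h import *
s=st();cv2.imwrite('pics/top5.png',cv2.resize(r.camera('top')[90:290,155:455],None,fx=2.6,fy=2.6))"
```

```text
t 15.45 p [0.6113 0.1648 0.3092] jaw deg 86.0 toolz [ 0.009  0.002 -1.   ] F [ 1.5  1.1 -4.5] w 0.0116 j7 1.2
```

View pics/top5.png

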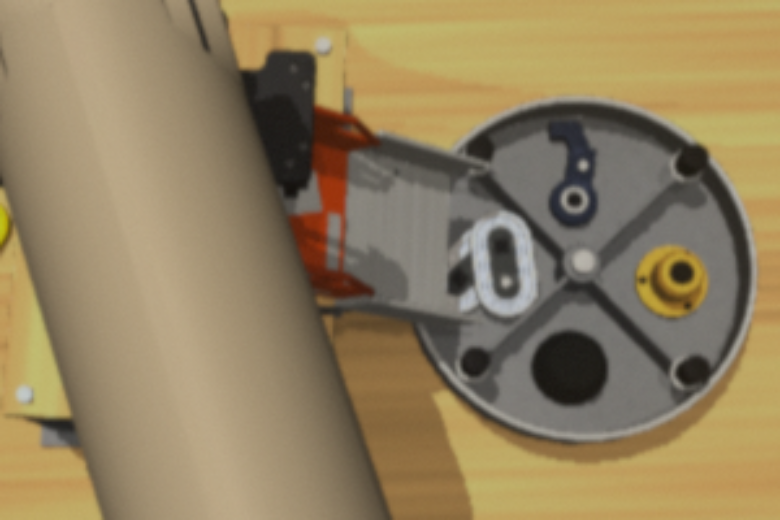

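send_rows --pt "-0.01 -0.2 0.14 0 0 0 1" --pt "0 -0.15 0.1 0 0 0 1" --pt "0 0 0 0 0 0 1" --pt "0 0 0 0 0 0 1" --pt "0 0 0 0 0 0 1" --pt "0 0 0 0 0 0 1" --pt "0 0 0 0 0 0 1" --pt "0 0 0 0 0 0 1"

```text
time: 16.17
ee_pos: [0.6104, 0.152, 0.3181]
eef_rot: [0.035, 0.999, 0.001, 0.004]
ft_force: [0.3, 0.5, -2.3]
width: 0.0113
```

```bash
python3 -c "
from h import *
s=st();cv2.imwrite('pics/top6.png',cv2.resize(r.camera('top')[90:290,155:455],None,fx=2.6,fy=2.6));cv2.imwrite('pics/side6.png',cv2.resize(r.camera('side')[120:280,150:350],None,fx=3.5,fy=3.5))"
```

```text
t 16.17 p [0.6104 0.152  0.3181] jaw deg 86.0 toolz [ 0.008  0.003 -1.   ] F [ 0.3  0.5 -2.3] w 0.0113 j7 1.22
```

View pics/top6.png

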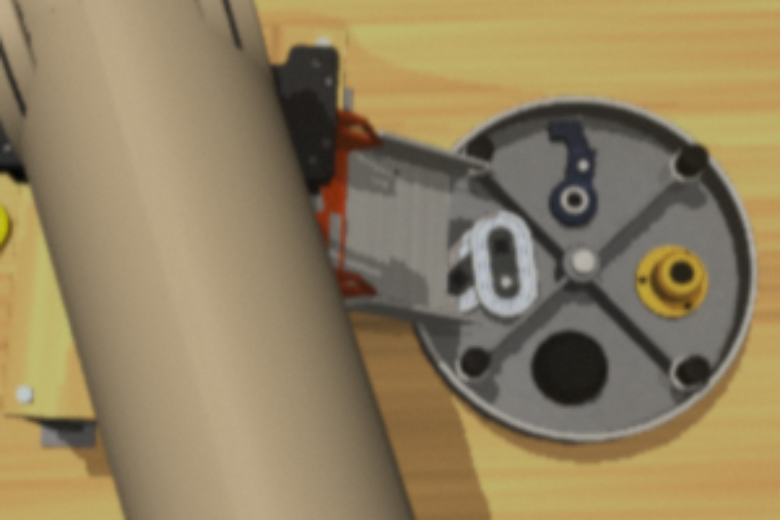

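View pics/side6.png

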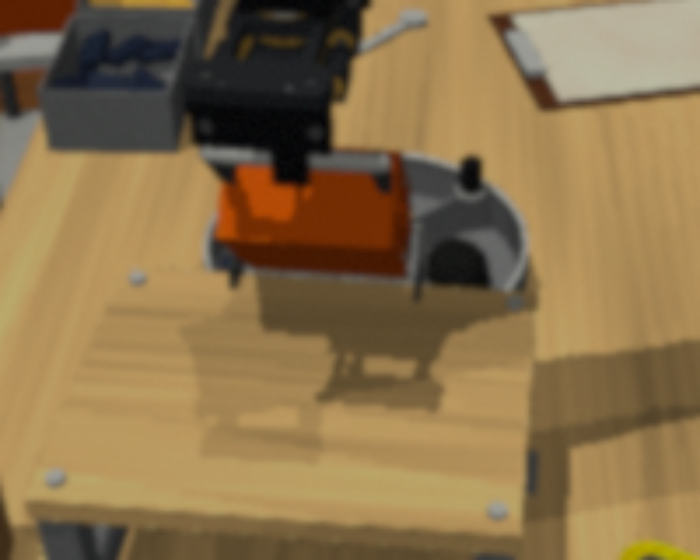

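One escutcheon has landed at (503,265). The arm hides the second. I'll lift a touch more (stop is 0.90) and hold.

send_rows --pt "-0.01 -0.16 0.09 0 0 0 1" --pt "0 -0.1 0.06 0 0 0 1" --pt "0 0 0 0 0 0 1" --pt "0 0 0 0 0 0 1" --pt "0 0 0 0 0 0 1" --pt "0 0 0 0 0 0 1"

```text
time: 16.77
ee_pos: [0.6097, 0.1438, 0.3231]
eef_rot: [0.035, 0.999, 0.002, 0.004]
ft_force: [-0.2, 0.2, -4.0]
width: 0.0112
```

```bash
python3 -c "
from h import *
s=st();a=r.camera('top');cv2.imwrite('pics/top7.png',cv2.resize(a[130:230,280:400],None,fx=6,fy=6,interpolation=cv2.INTER_CUBIC));T=wT(r.read_state());cv2.imwrite('pics/w7.png',r.camera('wrist'))"
```

```text
t 16.77 p [0.6097 0.1438 0.3231] jaw deg 86.0 toolz [ 0.007  0.003 -1.   ] F [-0.2  0.2 -4. ] w 0.0112 j7 1.24
```

View pics/top7.png

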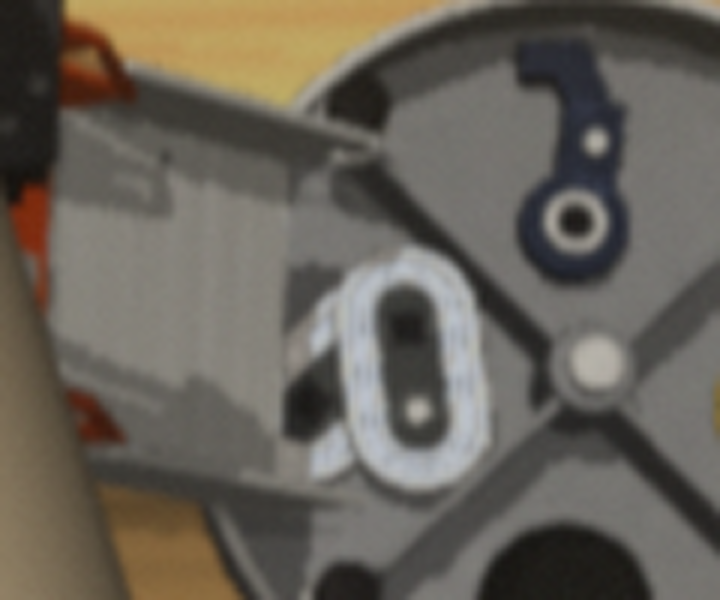

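View pics/w7.png

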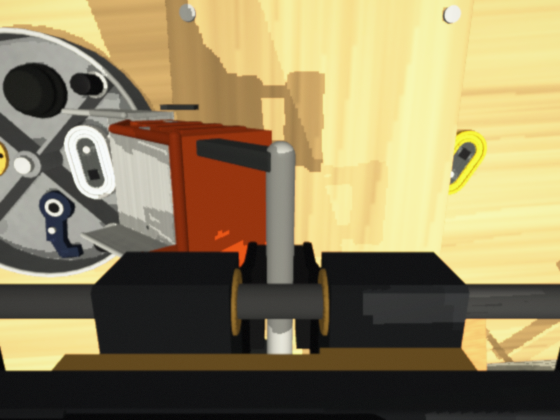

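The picture doesn't settle where the second one is. Either the arm hides it or it's stacked on or under the first. I'll lower the bin gently along the arc and then look.

send_rows --pt "0.01 0.2 -0.15 0 0 0 1" --pt "0.01 0.2 -0.16 0 0 0 1" --pt "0.01 0.2 -0.16 0 0 0 1" --pt "0.01 0.2 -0.16 0 0 0 1" --pt "0.01 0.2 -0.17 0 0 0 1" --pt "0.01 0.19 -0.17 0 0 0 1" --pt "0.01 0.18 -0.18 0 0 0 1" --pt "0.01 0.17 -0.18 0 0 0 1"

```text
time: 17.53
ee_pos: [0.6136, 0.1948, 0.2816]
eef_rot: [0.035, 0.999, 0.002, 0.006]
ft_force: [2.1, 0.8, -0.4]
width: 0.0109
```

```bash
python3 -c "
from h import *
s=st()"
```

```text
t 17.53 p [0.6136 0.1948 0.2816] jaw deg 86.0 toolz [ 0.013  0.004 -1.   ] F [ 2.1  0.8 -0.4] w 0.0109 j7 1.16
```

send_rows --pt "0.01 0.16 -0.2 0 -0.03 0 1" --pt "0.01 0.15 -0.2 0 -0.03 0 1" --pt "0.01 0.14 -0.21 0 0 0 1" --pt "0.01 0.13 -0.21 0 0 0 1" --pt "0.01 0.13 -0.22 0 0 0 1" --pt "0.01 0.12 -0.22 0 0 0 1" --pt "0.01 0.11 -0.23 0 0 0 1" --pt "0.01 0.1 -0.23 0 0 0 1"

```text
time: 18.2
ee_pos: [0.6163, 0.2301, 0.2238]
eef_rot: [0.034, 0.999, 0.002, 0.009]
ft_force: [1.0, 0.2, -1.2]
width: 0.0115
```

```bash
python3 -c "
from h import *
s=st();a=r.camera('top');cv2.imwrite('pics/top8.png',cv2.resize(a[120:240,200:400],None,fx=4,fy=4,interpolation=cv2.INTER_CUBIC))"
```

```text
t 18.2 p [0.6163 0.2301 0.2238] jaw deg 86.1 toolz [ 0.019  0.004 -1.   ] F [ 1.   0.2 -1.2] w 0.0115 j7 1.11
```

View pics/top8.png

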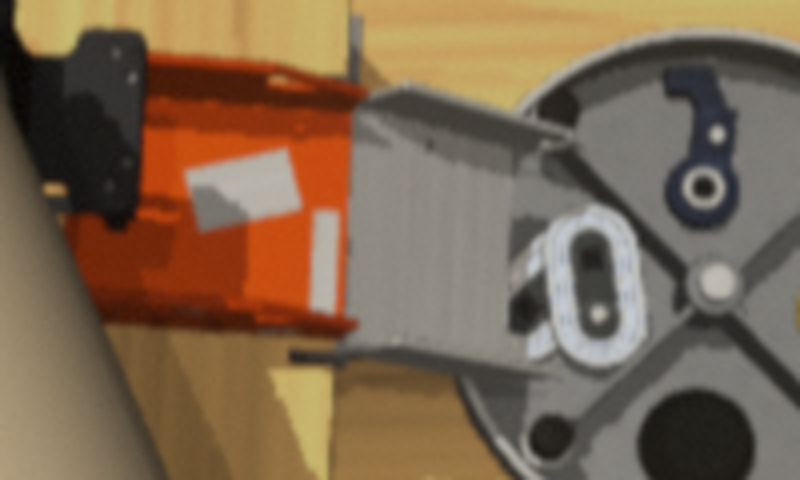

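The bin is empty apart from two pale labels, so both have slid out. Lowering the last bit slowly.

send_rows --pt "0 0.08 -0.2 0 -0.05 0 1" --pt "0 0.07 -0.2 0 -0.05 0 1" --pt "0 0.06 -0.18 0 0 0 1" --pt "0 0.05 -0.15 0 0 0 1" --pt "0 0.03 -0.12 0 0 0 1" --pt "0 0.02 -0.08 0 0 0 1" --pt "0 0 0 0 0 0 1"

```text
time: 18.83
ee_pos: [0.6176, 0.2384, 0.1961]
eef_rot: [0.036, 0.999, 0.002, 0.016]
ft_force: [0.9, 1.0, -2.5]
width: 0.0109
```

```bash
python3 -c "
from h import *
s=st()"
```

```text
t 18.83 p [0.6176 0.2384 0.1961] jaw deg 85.9 toolz [ 0.032  0.002 -0.999] F [ 0.9  1.  -2.5] w 0.0109 j7 1.09
```

send_rows --pt "0 0.01 -0.1 0 0.1 0 1" --pt "0 0.01 -0.08 0 0.1 0 1" --pt "0 0 0 0 0 0 1"

```text
time: 19.08
ee_pos: [0.6176, 0.2384, 0.1956]
eef_rot: [0.036, 0.999, 0.002, 0.008]
ft_force: [1.4, 0.1, -3.3]
width: 0.0112
```

```bash
python3 -c "
from h import *
s=st();r.camera('top');st()"
```

```text
t 19.08 p [0.6176 0.2384 0.1956] jaw deg 85.9 toolz [ 0.015  0.004 -1.   ] F [ 1.4  0.1 -3.3] w 0.0112 j7 1.1
t 19.13 p [0.6176 0.2384 0.1954] jaw deg 85.9 toolz [ 0.016  0.004 -1.   ] F [ 0.5  1.1 -0.3] w 0.0112 j7 1.1
```

send_rows --pt "0 0.02 -0.13 0 0.05 0 1" --pt "0 0.02 -0.13 0 0.05 0 1" --pt "0 0 -0.1 0 0 0 1" --pt "0 0 0 0 0 0 1"

```text
time: 19.47
ee_pos: [0.6191, 0.2384, 0.1934]
eef_rot: [0.037, 0.999, 0.003, 0.006]
ft_force: [1.4, -0.5, -3.3]
width: 0.0113
```

```bash
python3 -c "
from h import *
s=st();a=r.camera('side');cv2.imwrite('pics/side9.png',cv2.resize(a[120:300,130:350],None,fx=3.5,fy=3.5,interpolation=cv2.INTER_CUBIC))"
```

```text
t 19.47 p [0.6191 0.2384 0.1934] jaw deg 85.7 toolz [ 0.013  0.006 -1.   ] F [ 1.4 -0.5 -3.3] w 0.0113 j7 1.1
```

View pics/side9.png

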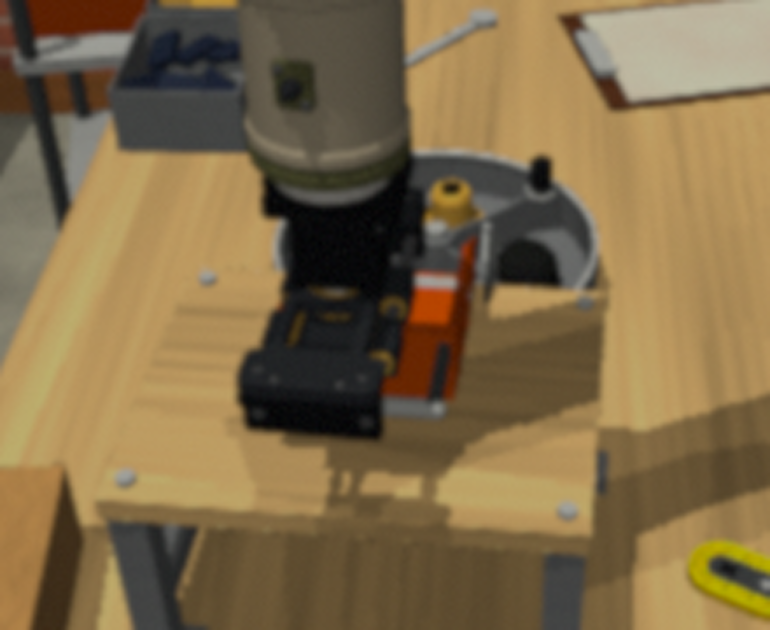

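send_rows --pt "0 0.02 -0.12 0 0 0 1" --pt "0 0.01 -0.12 0 0 0 1" --pt "0 0 0 0 0 0 1"

```text
time: 19.77
ee_pos: [0.6204, 0.2383, 0.1914]
eef_rot: [0.038, 0.999, 0.004, 0.008]
ft_force: [0.3, -1.3, -2.7]
width: 0.011
```

send_rows --pt "-0.05 0.02 -0.14 0 0.1 0 1" --pt "-0.05 0.01 -0.14 0 0 0 1" --pt "0 0 0 0 0 0 1"

```text
time: 20.02
ee_pos: [0.6208, 0.2383, 0.1891]
eef_rot: [0.039, 0.999, 0.005, 0.009]
ft_force: [-4.5, -0.8, -3.4]
width: 0.0109
```

```bash
python3 -c "
from h import *
s=st();T=wT(s);cv2.imwrite('pics/w9.png',r.camera('wrist'))"
```

```text
t 20.02 p [0.6208 0.2383 0.1891] jaw deg 85.6 toolz [ 0.018  0.009 -1.   ] F [-4.5 -0.8 -3.4] w 0.0109 j7 1.1
```

View pics/w9.png

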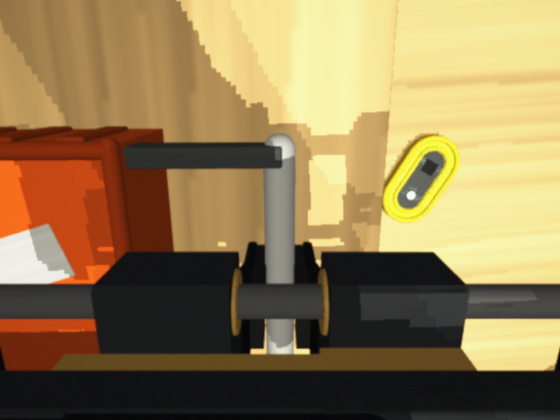

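```bash
python3 -c "
from h import *
a=r.camera('side');b=cv2.imread('pics/side0.png')
f=lambda i:cv2.resize(i[180:250,220:290],(390,390),interpolation=cv2.INTER_CUBIC)
cv2.imwrite('pics/cmp.png',cv2.hconcat([f(b),f(a)]))
h=np.array([.6165,.2395,.209]); print(proj('side',h),proj('side',h+[0,0,.005]))"
```

```text
[230.46946359 235.53136694] [230.33152269 233.77732836]
```

View pics/cmp.png

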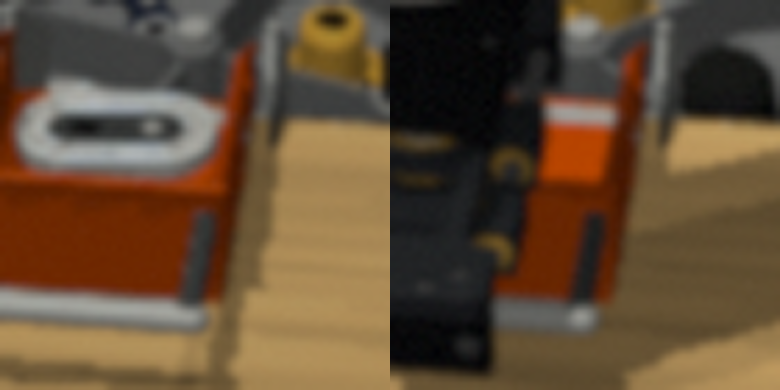

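The handle end and rim are on the same pixel rows as at the start (318 and 184 in the crop), so the bin is flat to within about 1 mm. One more small lowering, then I'll open half way.

send_rows --pt "0 0 -0.15 0 0.05 0 1" --pt "0 0 -0.12 0 0 0 1" --pt "0 0 0 0 0 0 1"

```text
time: 20.37
ee_pos: [0.6224, 0.2383, 0.1847]
eef_rot: [0.039, 0.999, 0.006, 0.008]
ft_force: [-0.8, -0.7, -1.4]
width: 0.0106
```

```bash
python3 -c "
from h import *
s=st()"
```

```text
t 20.37 p [0.6224 0.2383 0.1847] jaw deg 85.5 toolz [ 0.017  0.011 -1.   ] F [-0.8 -0.7 -1.4] w 0.0106 j7 1.1
```

send_rows --pt "0 0 0 0 0 0 0.6" --pt "0 0 0 0 0 0 0.4" --pt "0 0 0 0 0 0 0.2" --pt "0 0 0 0 0 0 0" --pt "0 0 0 0 0 0 -0.15" --pt "0 0 0 0 0 0 -0.15" --pt "0 0 0 0 0 0 -0.15" --pt "0 0 0 0 0 0 -0.15" --pt "0 0 0 0 0 0 -0.15"

```text
time: 21.12
ee_pos: [0.6208, 0.2391, 0.1797]
eef_rot: [0.038, 0.999, 0.005, 0.006]
ft_force: [-0.1, 0.0, 0.7]
width: 0.0493
```

```bash
python3 -c "
from h import *
s=st();cv2.imwrite('pics/w10.png',r.camera('wrist'))
a=r.camera('side');b=cv2.imread('pics/side0.png')
f=lambda i:cv2.resize(i[180:250,220:290],(390,390),interpolation=cv2.INTER_CUBIC)
cv2.imwrite('pics/cmp2.png',cv2.hconcat([f(b),f(a)]))"
```

```text
t 21.12 p [0.6208 0.2391 0.1797] jaw deg 85.6 toolz [ 0.011  0.009 -1.   ] F [-0.1  0.   0.7] w 0.0493 j7 1.1
```

View pics/w10.png

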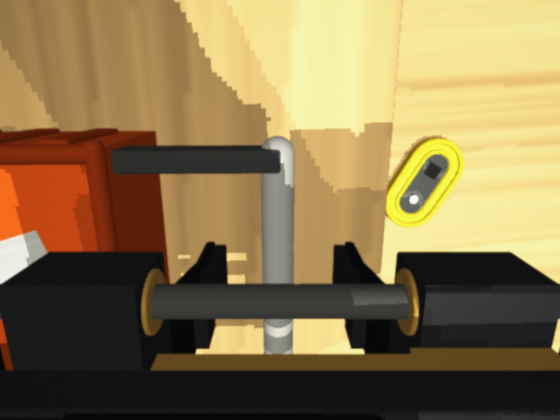

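View pics/cmp2.png

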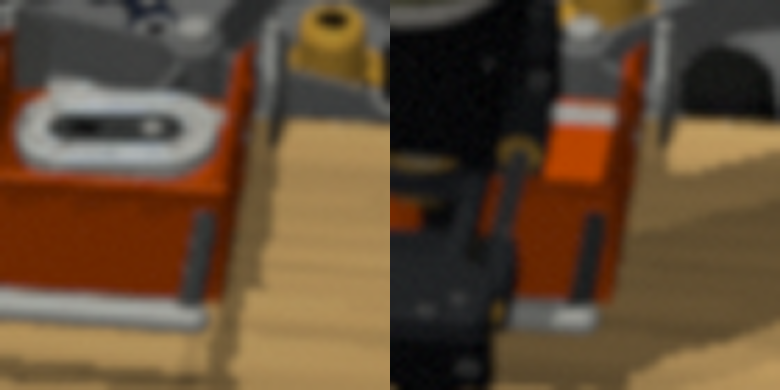

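Released. The bar is free between the fingers and the bin is flat and unmoved. Straight up now, keeping the jaws at this width.

send_rows --pt "0 0 0.3 0 0 0 -0.15" --pt "0 0 0.5 0 0 0 -0.15" --pt "0 0 0.6 0 0 0 -0.15" --pt "0 0 0.7 0 0 0 -0.15" --pt "0 0 0.8 0 0 0 -0.15" --pt "0 0 0.8 0 0 0 -0.15" --pt "0 0 0.8 0 0 0 -0.15" --pt "0 0 0.8 0 0 0 -0.15" --pt "0 0 0.5 0 0 0 -0.15"

```text
time: 21.97
ee_pos: [0.6175, 0.2375, 0.3632]
eef_rot: [0.038, 0.999, 0.004, 0.004]
ft_force: [0.3, -0.6, 0.5]
width: 0.0504
```

send_rows --pt "-0.4 0.5 0.1 0 0 0 -0.15" --pt "-0.5 0.7 0 0 0 0 -0.15" --pt "-0.5 0.7 0 0 0 0 -0.15" --pt "-0.5 0.7 0 0 0 0 -0.15" --pt "-0.5 0.7 0 0 0 0 -0.15" --pt "-0.5 0.7 0 0 0 0 -0.15" --pt "-0.5 0.7 0 0 0 0 -0.15" --pt "-0.3 0.4 0 0 0 0 -0.15" --pt "0 0 0 0 0 0 -0.15"

```text
time: 22.72
ee_pos: [0.5022, 0.3934, 0.3815]
eef_rot: [0.042, 0.999, 0.008, 0.011]
ft_force: [-1.0, -0.1, 0.3]
width: 0.05
```

```bash
python3 -c "
from h import *
s=st();a=r.camera('top');cv2.imwrite('pics/top11.png',cv2.resize(a[90:280,155:455],None,fx=2.6,fy=2.6,interpolation=cv2.INTER_CUBIC))
cv2.imwrite('pics/top11z.png',cv2.resize(a[150:240,290:410],None,fx=6,fy=6,interpolation=cv2.INTER_CUBIC))
cv2.imwrite('pics/side11.png',cv2.resize(r.camera('side')[140:280,150:350],None,fx=4,fy=4,interpolation=cv2.INTER_CUBIC))"
```

```text
t 22.72 p [0.5022 0.3934 0.3815] jaw deg 85.3 toolz [ 0.022  0.014 -1.   ] F [-1.  -0.1  0.3] w 0.05 j7 0.76
```

View pics/top11.png

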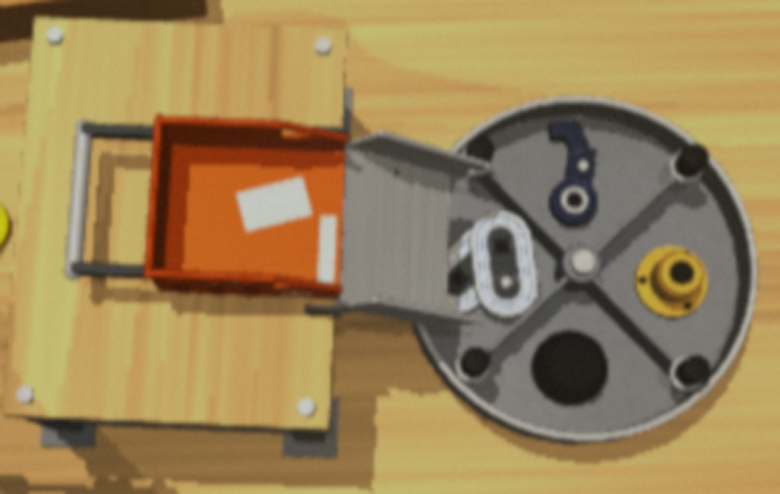

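View pics/top11z.png

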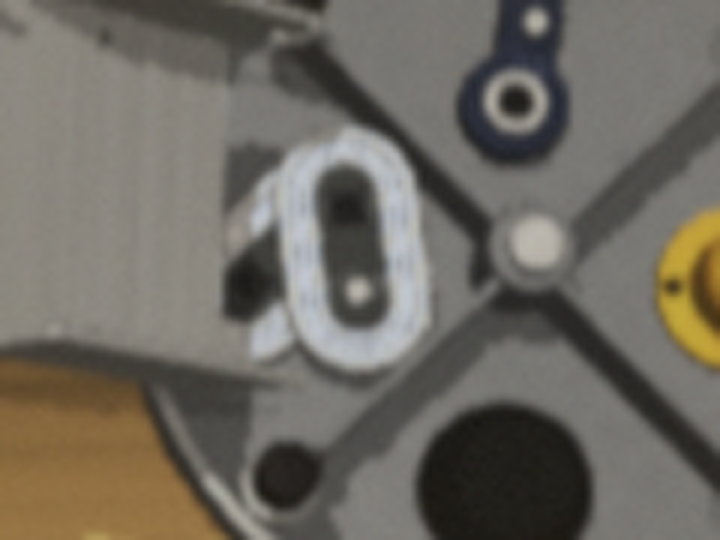

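View pics/side11.png

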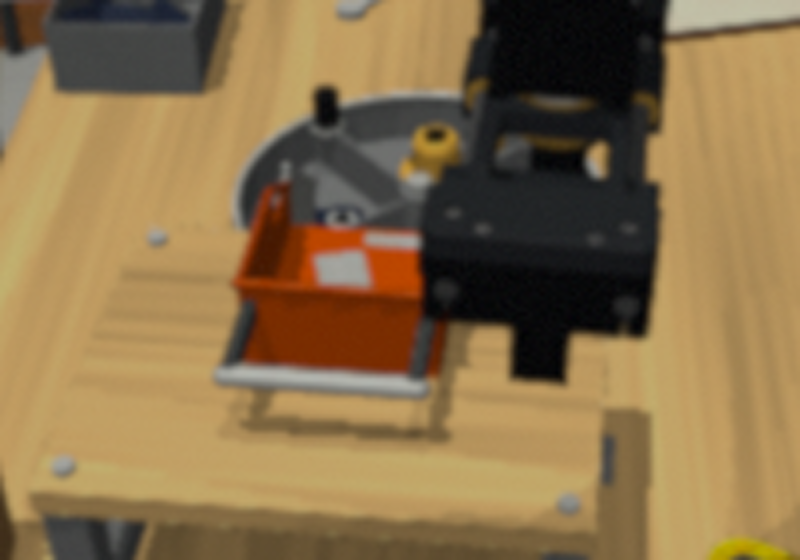

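The bin is empty, and the pawl, housing and stop are in their own compartments. Only two of the three escutcheons show in the tray, so the third is probably stacked or under the chute lip. There's plenty of time, so I'll look in from the far side with the wrist camera.

send_rows --pt "0.3 -0.6 0 0 0.05 -0.7 -0.15" --pt "0.2 -0.9 0 0 0.05 -0.85 -0.15" --pt "0.2 -0.9 0 0 0.05 -0.85 -0.15" --pt "0.2 -0.9 0 0 0.05 -0.85 -0.15" --pt "0.2 -0.9 0 0 0 -0.85 -0.15" --pt "0.2 -0.9 0 0 0 -0.85 -0.15" --pt "0.2 -0.9 0 0 0 -0.85 -0.15" --pt "0.1 -0.9 0 0 0 -0.85 -0.15" --pt "0.1 -0.9 0 0 0 -0.85 -0.15" --pt "0.1 -0.9 0 0 0 -0.85 -0.15"

```text
time: 23.65
ee_pos: [0.5644, 0.1054, 0.3834]
eef_rot: [0.417, 0.909, 0.003, 0.006]
ft_force: [0.5, -0.7, 0.9]
width: 0.0499
```

send_rows --pt "0 -0.9 0 0 0 -0.8 -0.15" --pt "0 -0.9 0 0 0 -0.8 -0.15" --pt "0 -0.9 0 0 0 -0.8 -0.15" --pt "0 -0.9 0 0 0 -0.8 -0.15" --pt "0 -0.9 0 0 0 -0.8 -0.15" --pt "0 -0.9 0 0 0 -0.8 -0.15" --pt "0 -0.9 0 0 0 -0.8 -0.15" --pt "0 -0.9 0 0 0 -0.8 -0.15" --pt "0 -0.9 0 0 0 -0.8 -0.15" --pt "0 -0.9 0 0 0 -0.8 -0.15"

```text
time: 24.48
ee_pos: [0.5595, -0.2019, 0.3887]
eef_rot: [0.726, 0.687, 0.0, 0.01]
ft_force: [0.4, -0.4, 0.4]
width: 0.0498
```

```bash
python3 -c "
from h import *
s=st();print(s['joint_positions'].round(2))"
```

```text
t 24.48 p [ 0.5595 -0.2019  0.3887] jaw deg -3.1 toolz [ 0.014 -0.014 -1.   ] F [ 0.4 -0.4  0.4] w 0.0498 j7 0.31
[-0.19  0.24  0.58  1.28 -0.12  1.64  0.31]
```

Tilt towards the chute, back off and lower a bit (staying well above the tray).

send_rows --pt "0 -0.4 -0.2 0.8 0 0 -0.15" --pt "0 -0.4 -0.4 0.8 0 0 -0.15" --pt "0 -0.4 -0.5 0.8 0 0 -0.15" --pt "0 -0.4 -0.5 0.8 0 0 -0.15" --pt "0 -0.4 -0.5 0.8 0 0 -0.15" --pt "0 -0.4 -0.5 0.8 0 0 -0.15" --pt "0 -0.3 -0.5 0.8 0 0 -0.15" --pt "0 0 -0.4 0.8 0 0 -0.15" --pt "0 0 0 0 0 0 -0.15"

```text
time: 25.23
ee_pos: [0.5491, -0.3115, 0.2843]
eef_rot: [0.712, 0.646, 0.199, -0.19]
ft_force: [-0.7, -0.3, -1.1]
width: 0.0498
```

```bash
python3 -c "
from h import *
s=st();cv2.imwrite('pics/w12.png',r.camera('wrist'))"
```

```text
t 25.23 p [ 0.5491 -0.3115  0.2843] jaw deg -5.3 toolz [ 0.037  0.529 -0.848] F [-0.7 -0.3 -1.1] w 0.0498 j7 0.73
```

View pics/w12.png

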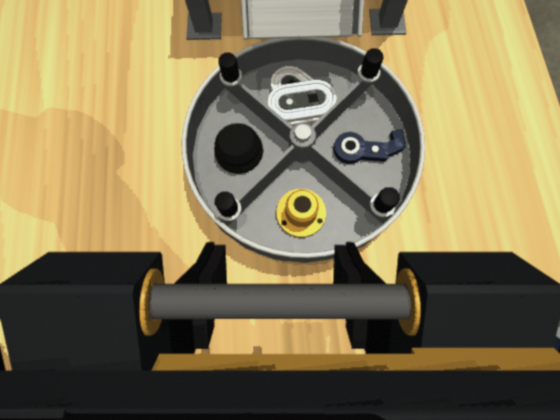

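```bash
python3 -c "
import cv2
a=cv2.imread('pics/w12.png');cv2.imwrite('pics/w12z.png',cv2.resize(a[35:145,220:385],None,fx=4.8,fy=4.8,interpolation=cv2.INTER_CUBIC))"
```

```text
(no output)
```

View pics/w12z.png

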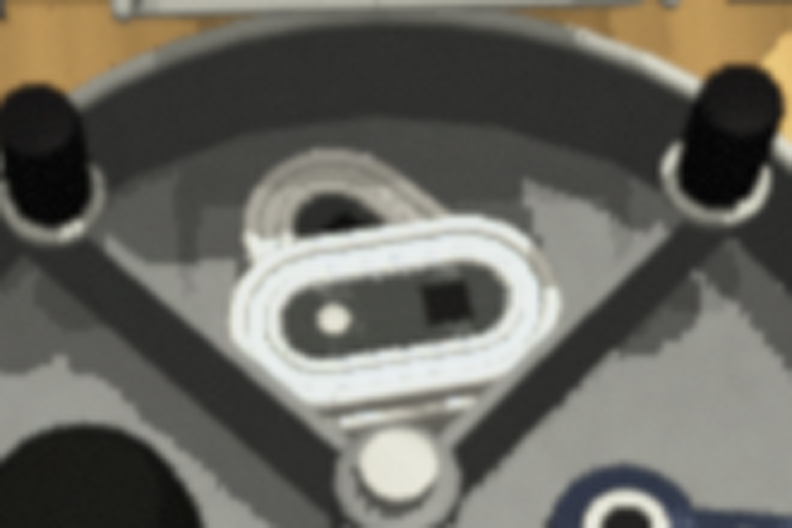

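The view shows the third plate, the tray's original, at (320,190). Below the top plate there are also edges at (410,410) and (553,290), which suggests two stacked plates. I'll go closer to be sure.

send_rows --pt "0.1 0.2 -0.5 0 0 0 -0.15" --pt "0.1 0.3 -0.6 0 0 0 -0.15" --pt "0.1 0.3 -0.6 0 0 0 -0.15" --pt "0.1 0.3 -0.6 0.3 0 0 -0.15" --pt "0.1 0.1 -0.3 0.3 0 0 -0.15" --pt "0 0 0 0 0 0 -0.15"

```text
time: 25.78
ee_pos: [0.5661, -0.277, 0.2153]
eef_rot: [0.707, 0.645, 0.214, -0.197]
ft_force: [-0.5, -0.5, -0.5]
width: 0.0499
```

```bash
python3 -c "
from h import *
s=st();a=r.camera('wrist');cv2.imwrite('pics/w13.png',cv2.resize(a[0:150,180:400],None,fx=3.6,fy=3.6,interpolation=cv2.INTER_CUBIC))"
```

```text
t 25.78 p [ 0.5661 -0.277   0.2153] jaw deg -5.2 toolz [ 0.048  0.554 -0.831] F [-0.5 -0.5 -0.5] w 0.0499 j7 0.76
```

View pics/w13.png

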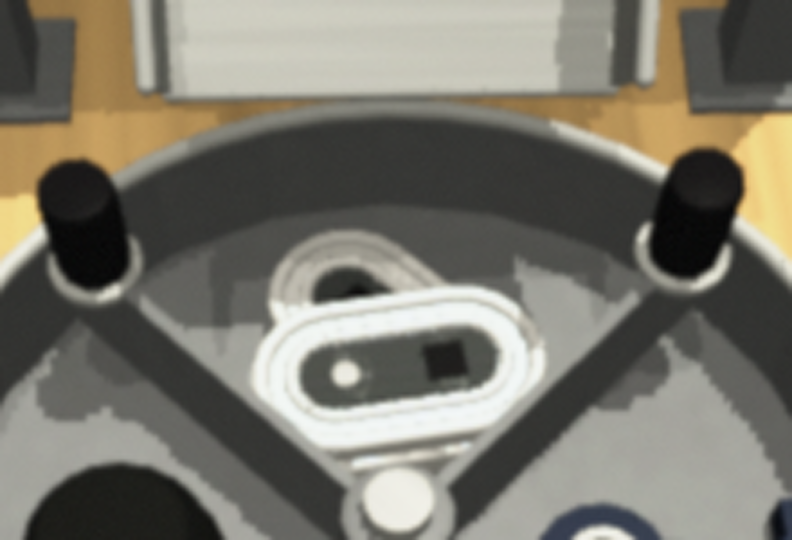

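```bash
python3 -c "
from h import *
s=r.read_state();T=wT(s);K=r.calibration('wrist')['K']
c=r.calibration('top')
def tri(a,b):
    o1=-c['R'].T@c['t'];d1=c['R'].T@np.linalg.solve(c['K'],[*a,1]);d1/=np.linalg.norm(d1)
    o2=T[:3,3];d2=T[:3,:3]@np.linalg.solve(K,[*b,1]);d2/=np.linalg.norm(d2)
    x=np.linalg.lstsq(np.c_[d1,-d2],o2-o1,rcond=None)[0];p,q=o1+x[0]*d1,o2+x[1]*d2
    print(((p+q)/2).round(4),'gap',np.linalg.norm(p-q).round(4))
W=lambda x,y:(x/3.6+180-.35,y/3.6-.35)
Z=lambda x,y:(x/6+290-.4,y/6+150-.4)
print('sq',end=' ');tri(Z(350,205),W(445,361));print('dot',end=' ');tri(Z(358,290),W(345,373))
print('ctrl hub',end=' ');tri(Z(538,243),W(400,497));print('ctrl knob',end=' ');tri(Z(288,473),W(80,190))
for n,p in [('c tip',(335,232)),('low edge L',(355,462)),('low edge R',(475,447)),('top edge low',(400,440)),('tip R',(543,360))]:
    for z in(.02,.028,.038,.048): q=wray(T,W(*p),z); print(n,z,q.round(4),np.hypot(*(q[:2]-AX)).round(3))
"
```

```text
sq [ 0.6096 -0.0774  0.0439] gap 0.0003
dot [ 0.5793 -0.0786  0.0436] gap 0.0005
ctrl hub [ 0.5885 -0.1371  0.0745] gap 0.0014
ctrl knob [ 0.5101 -0.0459  0.0897] gap 0.0026
c tip 0.02 [ 0.5821 -0.0101  0.02  ] 0.127
c tip 0.028 [ 0.5817 -0.0164  0.028 ] 0.12
c tip 0.038 [ 0.5812 -0.0243  0.038 ] 0.113
c tip 0.048 [ 0.5807 -0.0321  0.048 ] 0.105
low edge L 0.02 [ 0.581  -0.0951  0.02  ] 0.042
low edge L 0.028 [ 0.5806 -0.0996  0.028 ] 0.038
low edge L 0.038 [ 0.5801 -0.1052  0.038 ] 0.033
low edge L 0.048 [ 0.5796 -0.1108  0.048 ] 0.027
low edge R 0.02 [ 0.6185 -0.0933  0.02  ] 0.053
low edge R 0.028 [ 0.6173 -0.0978  0.028 ] 0.048
low edge R 0.038 [ 0.6158 -0.1034  0.038 ] 0.043
low edge R 0.048 [ 0.6143 -0.1091  0.048 ] 0.038
top edge low 0.02 [ 0.5956 -0.0887  0.02  ] 0.048
top edge low 0.028 [ 0.5949 -0.0933  0.028 ] 0.044
top edge low 0.038 [ 0.594  -0.0991  0.038 ] 0.038
top edge low 0.048 [ 0.5931 -0.1049  0.048 ] 0.032
tip R 0.02 [ 0.6435 -0.0643  0.02  ] 0.091
tip R 0.028 [ 0.6418 -0.0694  0.028 ] 0.086
tip R 0.038 [ 0.6397 -0.0759  0.038 ] 0.079
tip R 0.048 [ 0.6375 -0.0823  0.048 ] 0.073
```

The top plate's recess lies level at z ≈ 0.044 at both ends, and the control points (hub and knob) came out right to within about 2 mm. A stack of two would top out at 0.038, so all three escutcheons are stacked in the target compartment. The robot is clear, so I'm handing in.

```bash
python3 -c "
from h import *
st();print(r.close_job())"
```

```text
t 25.83 p [ 0.5663 -0.2774  0.2164] jaw deg -5.2 toolz [ 0.049  0.553 -0.832] F [0.1 0.1 0.4] w 0.0503 j7 0.76
the job is handed in; nothing more can be done
None
```

I handed the job in at 25.8 s, with both escutcheons tipped out of the orange bin to join the third in its compartment.

**What I did:** I pinched the knob farthest from the chute and turned the rotary bin about 62°. The compartment already holding the escutcheon ended up at about 86°, in line with the chute (85.9°). I then lifted the tilting bin by its handle to about 0.87 rad, lowered it along the same arc, let go and backed off.

**Last checks:**
- **Tilting bin:** it is empty, and its handle and rim are on the same pixel rows as at the start, so it lies flat on the shelf.
- **Other parts:** the pawl, spring housing and bump stop are each in their own compartments, and I did not touch the yellow look-alikes.
- **Escutcheons:** all three are in the target compartment, stacked. I could only see two directly; the third is inferred. The top plate's recess sits at about 44 mm, which is too high for two plates and right for three. Edges of a middle plate also show beneath it.

**One disagreement:** while lowering, the wrist force still read 1–3 N downward when the pictures already showed the bin flat. The fingers had probably slid a little down the handle. The bin did not visibly move when I let go.

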